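Snap the column post into its socket

TASK

The short square column post with the two spring buttons is parked upright in its white block: fit it into the square grey socket tube bolted to the bench. Pinch both buttons flush so that they go in under the tube's rim, then slide the post gently down, without forcing it, until both buttons pop out through the two windows in the tube. Leave the post locked and standing by itself, and leave the other things on the bench where they are.

Things in the scene. Friction and masses are not known exactly. Their poses are not given: they have to be found in the camera images.
- post: Plain aluminium square post, 28 x 28 mm, 96 mm tall, 0.2 to 0.3 kg. Origin: centre of its lower end; z runs up the post. The lowest 9 mm is a round tapered nose (21 mm across at the tip, 28 mm from 6 mm up); the top 4 mm is a steel disc 22 mm across. It starts upright in the parking block, its lower end 8 mm above the bench.
- post_buttons (a point): Centre of the post, 40 mm above its lower end, midway between its two spring buttons, one in its +y and one in its -y face. Each is 12 mm wide, 20 mm tall (30 to 50 mm above the lower end) and stands out 4 mm when free (36 mm over both). Their lower edges are square and catch on the tube's rim unless pressed flush; parts of a button left above the rim can still be pinched.
- post_top (a point): Centre of the post's top end, on the steel disc, 96 mm above the post's origin.
- button_a (a joint): Travel of the button in the post's +y face, m: 0 = standing out fully, 0.004 = flush with the post's face, 0.0045 = end stop. Spring: 3 N when out, 5 N when flush. A button moves straight in and out without tipping, so pressing its upper half takes all of it in.
- button_b (a joint): The same for the button in the post's -y face.
- socket: Grey square tube, 36 mm outside, 30 mm inside, 3 mm wall, open at the top, on a 100 x 60 x 8 mm foot plate (long along its x) fixed to the bench. Origin: under its centre, at bench height; z up. The post goes in with its buttons towards the socket's +y and -y walls, either way round.
- socket_mouth (a point): Centre of the tube's open top, 94 mm above the bench. The +y and -y walls have a window each, 16 mm wide, 22 mm tall, in an inset plate clamped at a height that differs each time and is not measured: both centres are alike, 50 to 66 mm above the bench. On the way there the buttons rub: 2 to 10 N of push. In the windows they stop the post both ways, its lower end then 9 to 27 mm above the bench.
- holder: White parking block, 64 x 64 x 26 mm, fixed to the bench, with a 31 mm square recess 18 mm deep in which the post starts, its faces parallel to the block's. Origin: under its centre.
- collar: Bystander: steel ring 38 mm across, 12 mm tall. Origin under its centre.
- lens_cell: Bystander: black lens cell 38 mm across, 18 mm tall. Origin under its centre.
- fork_clamp: Bystander: dark flat forked clamp, 95 x 36 x 9 mm. Origin near its middle, underneath.
- driver: Bystander: screwdriver lying on the bench, 170 mm long.
- mouse: Bystander: black computer mouse, 100 x 58 x 32 mm. Origin under its centre.
- plug: Bystander: round black and white plug standing on end, 50 mm across, 72 mm tall. Origin under its centre.
There are look-alikes about, which are no part of the job. Of the things shaped like the post, the aluminium one is meant. What is shaped like the socket but pink is not meant.

How it is judged:
On the way:
1. both buttons are held in under the tube's rim, the post part-way down the socket (x of post in the frame of socket between -0.004 and 0.004 m and y of post in the frame of socket between -0.004 and 0.004 m and z of post in the frame of socket between 0.034 and 0.0615 m and value of joint each of button_a, button_b above 0.0022 m), for 0.1 s.
At the end, for the whole second after the job is handed in: The post stands in the socket tube (within 3 mm of its axis, along it within 0.08 rad), its lower end 7.8 to 28.5 mm above the bench, both buttons sprung out through the windows (each joint under 1.2 mm), at rest and let go (x of post in the frame of socket between -0.003 and 0.003 m and y of post in the frame of socket between -0.003 and 0.003 m and z of post in the frame of socket between 0.0078 and 0.0285 m and angle between the z axis of post and the z axis of socket, either way round below 0.08 rad and value of joint each of button_a, button_b below 0.0012 m and linear speed of post below 0.02 m/s); the robot touches nothing.
It fails at once if the post is forced against the socket with more than 40 N (contact force between post and socket above 40 N).
It fails at once if another thing on the bench is shifted by more than 25 mm (distance of any of collar, lens_cell, fork_clamp, driver, mouse, plug from where it was at the start of the episode above 0.025 m).
It also fails if it takes over 58 s, if anything falls off the work surface, if the arm or the gripper's body presses on something with over 40 N, if the wrist force passes 120 N, or if a joint passes its speed limit or range.

ROBOT

A 7-joint arm with a two-finger parallel gripper is mounted at the origin on the work surface. World frame = base frame: x ahead of the robot, y to its left, z up, the work surface at z = 0. Lengths are in m, angles in rad, forces in N, time in s.
With the tool pointing down it reaches from about 0.425 to 0.875 m from the base axis. Payload 8.4 kg.
Tool frame: the origin (TCP) lies midway between the tips of the shut fingers; the grasp point (between the pads) lies 19 mm behind it; z points along the fingers, y is the direction in which the jaws open and shut (so a half turn about z gives the same grasp; the last joint's range is limited). The gripper opens to 87 mm and grips with 3 to 60 N. Pads are 19 mm wide; open, the fingers measure 117 mm over their backs; the gripper's body (75 mm by 190 mm) begins 51 mm behind the grasp point.
Start: joints at [1.107, 0.333, 0.04, 1.465, -0.013, 1.343, -0.059], TCP at [0.232, -0.607, 0.223] pointing down, gripper open.
Joint ranges: [-2.58, 2.58], [-0.38, 2.09], [-1.3, 1.39], [0.25, 2.4], [-1.5, 4.64], [0.08, 2.09], [-2.65, 2.65]. Speed limits (rad/s): [2.22, 2.22, 2.79, 2.79, 3.14, 3.14, 3.14].

INTERFACE

Orientations are given as a rotation vector (axis times angle).
In Python, from plant import r, cams gives the robot as it stands.
- The arm moves only by the tool drive_tool, never from a script. Its argument "deltas" is one flat list of numbers, 4 for each row, row after row: the shift along the tool's x, y, z in units of 40 mm (1.0 is 40 mm), then the turn about the tool's z in units of 8 degrees (1.0 is 8 degrees). A call has 1 to 8 rows; each row is the pose to reach, as a shift and turn from the pose commanded when the call began, along the tool's axes at that moment; what a row does not reach only later rows make up. A row lasts 1/8 s, in which the tool goes at most 62.5 mm and 10.7 degrees, less where a joint would pass 70% of its speed; a pose out of reach is approached as far as the arm can. A call with a gripper value outside its range is refused whole. "jaw" is the opening, from -1 (shut) to 1 (fully open), so that 0 is half open, set as the call begins (left out, the last holds). The fingers move at their own pace and stop on an object; "force" is the grip in N (left out, the last holds). Time passes only in rows, so rows that repeat a pose let the fingers close. It gives the time, the measured TCP pose, the force and the opening at its end, in the units of the state.
- r.sense(): the state, without advancing time (a new reading comes with each control period).
- cams.read_camera(name): name is "scene" or "top" or "wrist"; returns (picture, depth): 420x560x3 uint8, blue, green, red; 420x560 float32, m along the optical axis (not along the pixel's ray), 0 where there is no reading.
- cams.camera_info(name): a dict with "K" (3x3 intrinsics, pixels), "rvec" (rotation vector, rad) and "tvec" (3), from world to camera coordinates, as OpenCV has them. Camera axes: x right, y down, z forward; pixel columns grow to the right and rows downward; lengths in m; the calibration is good to about 2 mm. A picture is of the moment at which its call begins: read the wrist's pose just before it. camera_info takes no time and is no camera call; for the wrist camera it gives the pose at the moment of the call.
- r.sign_off(): hands the job in, once; it reports no verdict.
The state is a dict: "time_s": time; "joints": joint angles; "qd": joint speeds; "effort": joint torques, N m; "tcp_pos": TCP position; "ee_rot": TCP orientation; "wrist_force": force on the tool from outside, world axes, zero at the start; "wrist_torque": the same for the moment, N m; "grip_width": opening from 0.0 (shut) to 1.0 (fully open).
Only numpy, scipy, OpenCV 4.12 (cv2) and the standard library are available. Lean on these libraries where they do the work, as an engineer would, in place of code of your own. Each camera call takes 0.05 s, during which the arm holds its last target.

## Working session

There is one attempt and no reset: what is moved stays moved. The work goes in short steps, Python scripts to look and compute and a tool call to move; the robot and the scene stay as the last step left them, time stands still between calls to the robot, and variables do not carry over. Pictures are saved under pics/ and viewed, and the job is handed in when it is done.

Besides the shell and the picture viewer there is one more tool, called as a command line: name --argument value ..., lists and objects as JSON in quotes. drive_tool: Moves the arm, as the interface text tells. Its arguments: {"type":"object","properties":{"deltas":{"type":"array"},"jaw":{"type":"number"},"force":{"type":"number"}},"required":["deltas"]}

```bash
mkdir -p pics; ls
python3 - <<'E'
from plant import r,cams
import cv2,numpy as np
print(r.sense())
for n in ["scene","top","wrist"]:
    p,d=cams.read_camera(n); cv2.imwrite(f"pics/{n}0.png",p); np.save(f"pics/{n}0.npy",d)
    i=cams.camera_info(n); print(n,i)
E
```

```text
pics
{'time_s': 0.0, 'joints': array([ 1.10683429,  0.33393267,  0.0398789 ,  1.46624709, -0.01336623,
        1.34331135, -0.0585106 ]), 'qd': array([2.25789323e-04, 1.87908896e-03, 9.21844065e-04, 1.48714863e-03,
       3.10980132e-04, 8.09162129e-04, 7.73686349e-05]), 'effort': array([-9.11702882e-04, -6.56363869e+01,  1.33502204e+00, -4.03806245e+01,
       -5.97114419e-02,  4.47757530e-02,  1.45440536e-04]), 'tcp_pos': array([ 0.23166581, -0.60681903,  0.22165713]), 'ee_rot': array([-3.08794814e+00, -5.69472275e-01,  6.88722750e-04]), 'wrist_force': array([-0.09825401,  0.18058662, -0.58376305]), 'wrist_torque': array([-0.04333567, -0.02513061,  0.03620265]), 'grip_width': 0.9997389370981398}
scene {'K': array([[461.01800659,   0.        , 280.81432612],
       [  0.        , 461.01800659, 210.62644729],
       [  0.        ,   0.        ,   1.        ]]), 'rvec': array([ 1.81936244,  1.69857946, -0.71057225]), 'tvec': array([-0.05009636, -0.30847103,  1.51136326])}
top {'K': array([[472.78566117,   0.        , 277.80996272],
       [  0.        , 472.78566117, 214.10819755],
       [  0.        ,   0.        ,   1.        ]]), 'rvec': array([ 2.16216838, -2.19088727,  0.08494611]), 'tvec': array([0.02715544, 0.56077002, 1.41872156])}
wrist {'K': array([[289.5329114 ,   0.        , 279.11959038],
       [  0.        , 289.5329114 , 209.18251196],
       [  0.        ,   0.        ,   1.        ]]), 'rvec': array([-2.41716485,  1.66408699,  0.20359867]), 'tvec': array([-0.65049386, -0.02978384,  0.38885474])}
```

View pics/scene0.png

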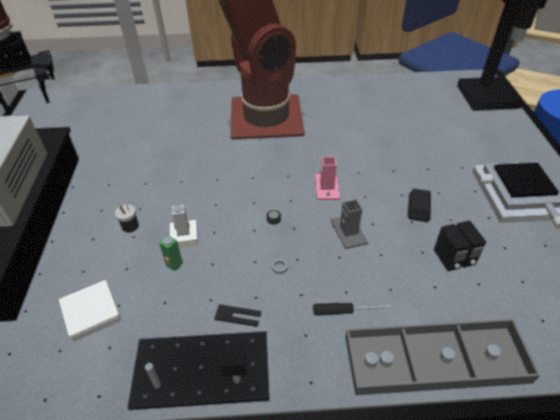

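View pics/top0.png

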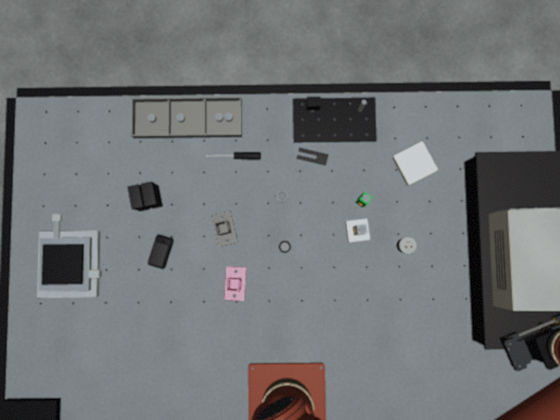

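View pics/wrist0.png

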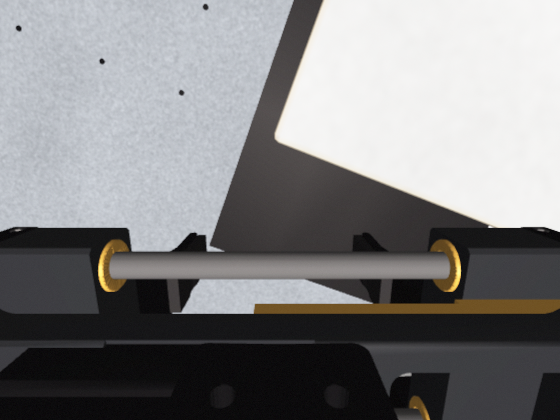

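Scene shows: aluminium-looking post in the white block at scene (180,222)/top (358,230). The grey socket is at scene (350,222)/top (225,229). The pink look-alike is at scene (328,178)/top (235,284), and a green object stands at scene (171,252). Next I'll take close crops.

Run:
```python
import cv2,numpy as np
s=cv2.imread("pics/scene0.png");t=cv2.imread("pics/top0.png")
f=lambda im,x,y,w,h,k:cv2.resize(im[y:y+h,x:x+w],None,fx=k,fy=k,interpolation=cv2.INTER_CUBIC)
a=f(s,105,190,100,85,4);b=f(s,310,150,100,100,4)[:340]
c=f(t,320,180,100,85,4);d=f(t,195,200,100,100,4)[:340]
cv2.imwrite("pics/crop1.png",np.vstack([np.hstack([a,b]),np.hstack([c,d])])[:600])
```

```text
(no output)
```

View pics/crop1.png

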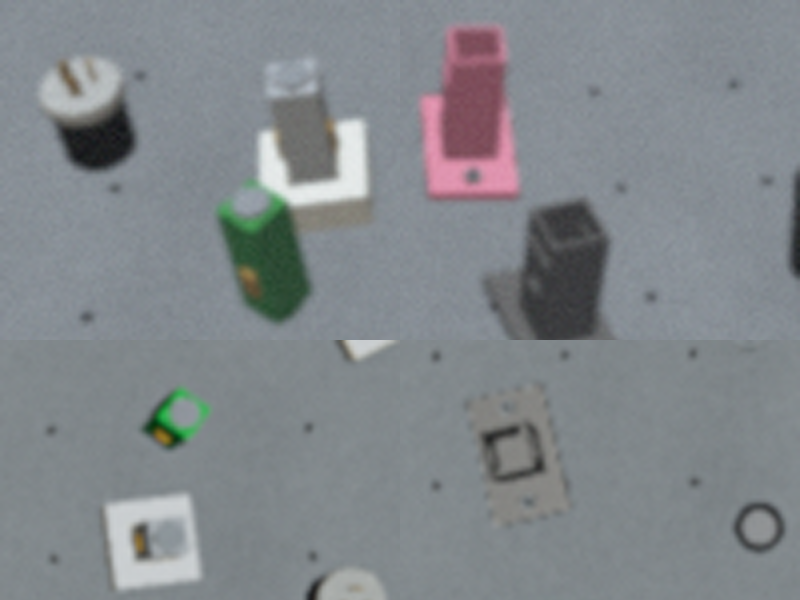

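Candidates: the aluminium post in the white block at scene (180,222)/top (358,230), the green post-shaped one standing free at scene (171,252)/top (365,200), and the plug at scene (126,217). For the socket there are the grey tube at scene (350,222)/top (225,229) and the pink one at scene (328,178). The crop shows bare aluminium with orange buttons on its left and right (world ±y) in the white block, so that is the post. The grey tube with windows is the socket. Now I'll measure.

```bash
cat > h.py <<'E'
import cv2,numpy as np
from plant import r,cams
def grab(n,tag=None):
    i=cams.camera_info(n); p,d=cams.read_camera(n)
    if tag: cv2.imwrite(f"pics/{tag}.png",p)
    return p,d,i
def ray(i,uv,z):
    R=cv2.Rodrigues(i["rvec"])[0]; C=-R.T@i["tvec"]
    uv=np.atleast_2d(uv).astype(float)
    D=np.c_[uv,np.ones(len(uv))]@np.linalg.inv(i["K"]).T@R
    return C+D*((z-C[2])/D[:,2])[:,None]
def pts(i,d):
    v,u=np.mgrid[:420,:560]; R=cv2.Rodrigues(i["rvec"])[0]
    P=(np.c_[u.ravel(),v.ravel(),np.ones(u.size)]@np.linalg.inv(i["K"]).T)*d.reshape(-1,1)
    return ((P-i["tvec"])@R).reshape(420,560,3)
def proj(i,P):
    return cv2.projectPoints(np.atleast_2d(P).astype(float),i["rvec"],i["tvec"],i["K"],None)[0].reshape(-1,2)
E
python3 - <<'E'
from h import *
for n in ["top","scene"]:
    p=cv2.imread(f"pics/{n}0.png"); d=np.load(f"pics/{n}0.npy"); i=cams.camera_info(n); W=pts(i,d)
    print(n,"bench z",np.median(W[...,2]))
    hsv=cv2.cvtColor(p,cv2.COLOR_BGR2HSV)
    # depth-based tall things
    roi={"post":(0.45,0.65,-.3,-.1),"sock":(0.45,.65,.1,.3)}
    for k,(a,b,c,e) in roi.items():
        m=(W[...,0]>a)&(W[...,0]<b)&(W[...,1]>c)&(W[...,1]<e)
        for lo,hi in((.018,.034),(.085,.112),(.004,.014)):
            q=W[m&(W[...,2]>lo)&(W[...,2]<hi)]
            if len(q): print(k,lo,hi,len(q),q.mean(0).round(4),q.min(0).round(3),q.max(0).round(3))
p=cv2.imread("pics/top0.png");i=cams.camera_info("top")
m=((p.min(2)>200)*255).astype(np.uint8)
for c in cv2.findContours(m,0,2)[0]:
    if cv2.contourArea(c)>50:
        rr=cv2.minAreaRect(c); print("white",rr, ray(i,rr[0],.026).round(4), (ray(i,cv2.boxPoints(rr),.026)).round(4).tolist())
E
```

```text
top bench z -0.0005930033799911901
post 0.018 0.034 313 [ 0.5099 -0.2174  0.0259] [ 0.473 -0.256  0.019] [ 0.615 -0.186  0.033]
post 0.085 0.112 200 [ 0.5507 -0.2271  0.0974] [ 0.494 -0.253  0.085] [ 0.617 -0.206  0.109]
post 0.004 0.014 332 [ 0.5488 -0.1955  0.0056] [ 0.45  -0.3    0.004] [ 0.649 -0.101  0.014]
sock 0.018 0.034 19 [0.5136 0.182  0.0269] [0.481 0.166 0.019] [0.536 0.204 0.034]
sock 0.085 0.112 61 [0.5197 0.1863 0.0926] [0.5   0.166 0.085] [0.54  0.208 0.101]
sock 0.004 0.014 666 [0.5312 0.191  0.007 ] [0.45  0.1   0.004] [0.65  0.298 0.014]
scene bench z 0.0004226909796898932
post 0.018 0.034 427 [ 0.5346 -0.2189  0.0259] [ 0.477 -0.257  0.018] [ 0.621 -0.188  0.034]
post 0.085 0.112 327 [ 0.561  -0.2286  0.0957] [ 0.496 -0.256  0.085] [ 0.622 -0.207  0.107]
post 0.004 0.014 132 [ 0.5563 -0.2092  0.0077] [ 0.452 -0.292  0.004] [ 0.649 -0.106  0.014]
sock 0.018 0.034 92 [0.5374 0.1821 0.0264] [0.507 0.163 0.018] [0.547 0.207 0.034]
sock 0.085 0.112 150 [0.5255 0.1845 0.0912] [0.503 0.163 0.085] [0.546 0.206 0.099]
sock 0.004 0.014 470 [0.5421 0.1828 0.0081] [0.465 0.111 0.004] [0.649 0.295 0.014]
white ((357.65997314453125, 230.11997985839844), (18.52619743347168, 18.52619743347168), 81.8698959350586) [[ 0.5089 -0.2218  0.026 ]] [[0.5332, -0.1906, 0.026], [0.5404, -0.2465, 0.026], [0.4846, -0.2529, 0.026], [0.4774, -0.1972, 0.026]]
white ((409.8381652832031, 165.3041534423828), (30.20085906982422, 18.02824592590332), 62.52556610107422) [[ 0.7056 -0.387   0.026 ]] [[0.7349, -0.3421, 0.026], [0.7602, -0.3921, 0.026], [0.6763, -0.4317, 0.026], [0.6513, -0.3819, 0.026]]
```

```bash
cat >> h.py <<'E'
def tool():
    s=r.sense(); return s, s["tcp_pos"], cv2.Rodrigues(s["ee_rot"])[0]
def go(P,yaw=None):
    """units for tool shift to world P, yaw = direction (deg) of jaw axis in world, mod 180"""
    s,p,R=tool(); dv=R.T@(np.asarray(P)-p)/.04
    cy=np.degrees(np.arctan2(R[1,1],R[0,1]))
    out=None
    if yaw is not None:
        e=(yaw-cy+90)%180-90   # world yaw change; tool z down => turn = -e
        out=-e/8
    print("t",round(s["time_s"],3),"tcp",p.round(4),"jaw yaw",round(cy,2),"tilt",R[:,2].round(4),"units",dv.round(3),"turn",out,"F",s["wrist_force"].round(2),"w",round(s["grip_width"],4),"j7",s["joints"].round(2))
E
python3 - <<'E'
from h import *
i=cams.camera_info("wrist");R=cv2.Rodrigues(i["rvec"])[0];C=-R.T@i["tvec"]
s,p,T=tool(); print("cam in tool",(T.T@(C-p)).round(4),"view dir in tool",(T.T@R[2]).round(3), "tool R",T.round(3).tolist())
go([.43,-.222,.26],90)
E
```

```text
cam in tool [ 0.0648  0.0007 -0.1626] view dir in tool [-0.241  0.001  0.971] tool R [[0.934, 0.357, -0.0], [0.357, -0.934, 0.001], [-0.0, -0.001, -1.0]]
t 0.15 tcp [ 0.2318 -0.6069  0.2219] jaw yaw -69.1 tilt [-5.0e-04  1.2e-03 -1.0e+00] units [ 8.062 -7.222 -0.945] turn 2.612696807060587 F [0.3  0.32 0.01] w 0.9996 j7 [ 1.11  0.33  0.04  1.47 -0.01  1.34 -0.06]
```

drive_tool --deltas '[2, -1.8, -0.3, 0.6, 4, -3.6, -0.6, 1.3, 6, -5.4, -0.9, 2, 8.3, -7.0, -1, 2.6, 8.3, -7.0, -1, 2.6, 8.3, -7.0, -1, 2.6, 8.3, -7.0, -1, 2.6, 8.3, -7.0, -1, 2.6]'

```text
time_s: 1.15
tcp_pos: [0.4446, -0.2223, 0.263]
ee_rot: [-3.141, -0.016, -0.002]
wrist_force: [-1.0, -0.4, -0.6]
grip_width: 1.0
```

Run:
```python
from h import *
go([.45,-.222,.25],90)
p,d,i=grab("wrist","w1"); np.save("pics/w1.npy",d)
print(i, proj(i,[[.509,-.222,.104]]))
go([.45,-.222,.25],90)
```

```text
t 1.15 tcp [ 0.4446 -0.2223  0.263 ] jaw yaw -89.42 tilt [ 1.3e-03  8.0e-04 -1.0e+00] units [ 0.134 -0.005  0.326] turn 0.07308628943043516 F [-0.96 -0.44 -0.64] w 1.0004 j7 [ 0.63  0.02 -0.26  1.75  0.    1.37 -1.19]
{'K': array([[289.5329114 ,   0.        , 279.11959038],
       [  0.        , 289.5329114 , 209.18251196],
       [  0.        ,   0.        ,   1.        ]]), 'rvec': array([-2.10333492,  2.08170417,  0.25211572]), 'tvec': array([-0.22796291,  0.39072785,  0.53447827])} [[278.5064429  138.37501951]]
t 1.2 tcp [ 0.4431 -0.2252  0.2627] jaw yaw -89.64 tilt [ 2.e-04 -0.e+00 -1.e+00] units [ 0.174 -0.079  0.317] turn 0.04500932808348068 F [-0.1  -1.48 -0.21] w 0.9997 j7 [ 0.64  0.02 -0.26  1.75  0.    1.37 -1.19]
```

View pics/w1.png

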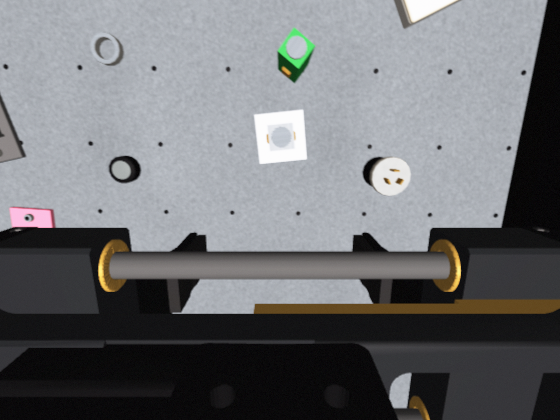

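Wrist view: white block at (281,137) with the disc at (281,136) and orange buttons left and right of it. The green post is at (295,50), well clear.

```bash
cat > blk.py <<'E'
from h import *
import sys
r.sense()
p,d,i=grab("wrist",sys.argv[1]); W=pts(i,d)
m=((p.min(2)>205)*255).astype(np.uint8); m[:, 340:]=0; m[200:]=0
cs=[c for c in cv2.findContours(m,0,2)[0]]; c=max(cs,key=cv2.contourArea)
rr=cv2.minAreaRect(cv2.convexHull(c)); b=ray(i,cv2.boxPoints(rr),.026)
print(rr,"\nblock",b.mean(0).round(4)); 
for k in range(4):
    e=b[(k+1)%4]-b[k]; print(np.linalg.norm(e).round(4), np.degrees(np.arctan2(e[1],e[0])).round(2))
q=(W[...,2]>.094)&(W[...,2]<.112)&(np.hypot(W[...,0]-.51,W[...,1]+.222)<.03)
print("post top by depth",q.sum(),W[q].mean(0).round(4),W[q].min(0).round(4),W[q].max(0).round(4))
v,u=np.nonzero(q); mr=cv2.minAreaRect(np.c_[u,v].astype(np.float32)); tb=ray(i,cv2.boxPoints(mr),.104)
print("top rect",mr,tb.mean(0).round(4))
o=cv2.inRange(cv2.cvtColor(p,cv2.COLOR_BGR2HSV),(5,90,60),(25,255,255))
n,l,st,ce=cv2.connectedComponentsWithStats(o)
for k in range(1,n):
    if st[k,4]>3 and ce[k,1]<200: print("orange",ce[k].round(1),st[k],ray(i,ce[k],.058).round(4))
go([*tb.mean(0)[:2],.2],None)
E
python3 blk.py w2
```

```text
((277.7958984375, 134.8109588623047), (50.458065032958984, 49.77761459350586), 83.9909896850586) 
block [ 0.511  -0.2243  0.026 ]
0.0652 -83.92
0.0652 -172.32
0.0678 96.31
0.0655 5.33
post top by depth 687 [ 0.5111 -0.224   0.1024] [ 0.4958 -0.2391  0.0981] [ 0.5255 -0.2095  0.1068]
top rect ((277.4695129394531, 134.72561645507812), (26.503568649291992, 25.951412200927734), 83.6598129272461) [ 0.5109 -0.2242  0.104 ]
orange [282.4  69.7] [278  65  10  11  59] [[ 0.5851 -0.2294  0.058 ]]
orange [291. 133.] [291 130   1   7   7] [[ 0.5137 -0.2406  0.058 ]]
orange [264. 137.] [264 135   1   5   5] [[ 0.5087 -0.2074  0.058 ]]
orange [392.2 167.9] [388 167   9   3  15] [[ 0.4719 -0.369   0.058 ]]
orange [384.4 178.6] [382 176   6   6  20] [[ 0.4583 -0.3605  0.058 ]]
orange [397.  178.8] [394 177   7   5  26] [[ 0.4581 -0.3766  0.058 ]]
t 1.25 tcp [ 0.4421 -0.227   0.2624] jaw yaw -89.82 tilt [-4.e-04 -2.e-04 -1.e+00] units [ 1.722 -0.064  1.56 ] turn None F [-0.67 -0.64 -0.56] w 1.0038 j7 [ 0.64  0.02 -0.26  1.75  0.    1.37 -1.19]
```

drive_tool --deltas '[0.4, 0, 1.0, -0.8, 0.4, 0, 1.0, -0.8, 0.4, 0, 1.0, -0.8, 0.4, 0, 1.0, -0.8]'

```text
time_s: 1.75
tcp_pos: [0.4581, -0.228, 0.2239]
ee_rot: [3.136, 0.174, 0.002]
wrist_force: [-0.6, 0.1, -0.3]
grip_width: 1.0
```

```bash
python3 blk.py w3
```

```text
((279.0, 147.0), (54.0, 54.0), 90.0) 
block [ 0.5113 -0.2233  0.026 ]
0.0644 -83.62
0.0644 -172.36
0.0672 96.36
0.0644 5.09
post top by depth 836 [ 0.5115 -0.2241  0.1024] [ 0.4966 -0.2393  0.0985] [ 0.526  -0.2094  0.1067]
top rect ((280.0, 150.0), (28.0, 28.0), 90.0) [ 0.5114 -0.2241  0.104 ]
orange [292.2  77.1] [288  72  10  12  70] [[ 0.5858 -0.2289  0.058 ]]
orange [264.  148.5] [264 145   1   8   8] [[ 0.5094 -0.2067  0.058 ]]
orange [400.  197.3] [395 196  10   4  21] [[ 0.4718 -0.3687  0.058 ]]
t 1.8 tcp [ 0.4582 -0.2278  0.2238] jaw yaw -83.61 tilt [ 1.5e-03 -9.0e-04 -1.0e+00] units [1.331 0.056 0.598] turn None F [0.04 0.45 0.84] w 1.0028 j7 [ 0.63  0.07 -0.27  1.78  0.02  1.29 -1.1 ]
```

View pics/w3.png

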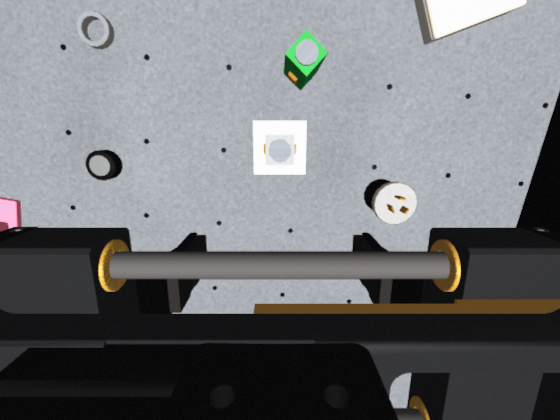

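drive_tool --deltas '[0.7, 0.03, 0.6, 0, 1.33, 0.06, 1.2, 0, 1.33, 0.06, 1.8, 0, 1.33, 0.06, 1.8, 0, 1.33, 0.06, 1.8, 0]'

```text
time_s: 2.42
tcp_pos: [0.5116, -0.224, 0.152]
ee_rot: [3.136, 0.177, 0.002]
wrist_force: [-0.9, 0.4, 0.5]
grip_width: 1.001
```

```bash
python3 -c "
from h import *
go([.5114,-.2241,.048],96.4)
p,d,i=grab('wrist','w4')"
```

```text
t 2.425 tcp [ 0.5116 -0.224   0.152 ] jaw yaw -83.54 tilt [ 1.4e-03 -8.0e-04 -1.0e+00] units [-9.000e-03 -1.000e-03  2.601e+00] turn 0.007529302542209848 F [-0.9   0.45  0.53] w 1.0009 j7 [ 0.58  0.21 -0.28  1.77  0.07  1.16 -1.18]
```

View pics/w4.png

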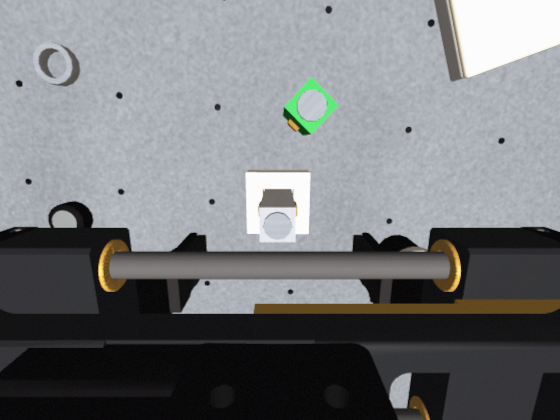

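Post centred between the jaws at (278,226); plug clear. Descending.

drive_tool --deltas '[0, 0, 0.7, 0, 0, 0, 1.4, 0, 0, 0, 2.1, 0, 0, 0, 2.6, 0, 0, 0, 2.6, 0, 0, 0, 2.6, 0]'

```text
time_s: 3.22
tcp_pos: [0.5122, -0.224, 0.0482]
ee_rot: [3.136, 0.178, 0.003]
wrist_force: [0.2, -0.8, 0.6]
grip_width: 0.997
```

drive_tool --deltas '[0, 0, 0, 0, 0, 0, 0, 0, 0, 0, 0, 0, 0, 0, 0, 0, 0, 0, 0, 0, 0, 0, 0, 0]' --jaw -1 --force 35

```text
time_s: 3.98
tcp_pos: [0.5113, -0.2234, 0.0465]
ee_rot: [-3.136, -0.178, 0.0]
wrist_force: [-0.2, -0.4, -0.1]
grip_width: 0.401
```

```bash
python3 -c "
from h import *
go([.5114,-.2241,.048],96.4); print('width mm',87*r.sense()['grip_width'])
p,d,i=grab('wrist','w5')"
```

```text
t 3.975 tcp [ 0.5113 -0.2234  0.0465] jaw yaw -83.5 tilt [-1.e-04  2.e-04 -1.e+00] units [ 0.001  0.017 -0.037] turn 0.012930115953707855 F [-0.22 -0.38 -0.12] w 0.4008 j7 [ 0.57  0.33 -0.28  1.87  0.11  0.96 -1.21]
width mm 34.869652852915706
```

View pics/w5.png

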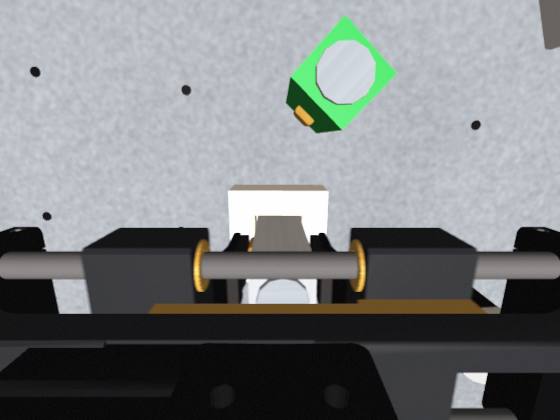

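Still closing (34.9 mm, about on the buttons). I'll wait a little longer.

drive_tool --deltas '[0, 0, 0, 0, 0, 0, 0, 0, 0, 0, 0, 0, 0, 0, 0, 0]'

```text
time_s: 4.53
tcp_pos: [0.5113, -0.2235, 0.0465]
ee_rot: [-3.136, -0.178, 0.0]
wrist_force: [-0.1, -0.4, 0.2]
grip_width: 0.32
```

```bash
python3 -c "
from h import *
go([.5114,-.2241,.048],96.4); print('width mm',87*r.sense()['grip_width'])"
```

```text
t 4.525 tcp [ 0.5113 -0.2235  0.0465] jaw yaw -83.5 tilt [-0.e+00  1.e-04 -1.e+00] units [ 0.001  0.014 -0.037] turn 0.012382657139447417 F [-0.13 -0.45  0.19] w 0.3197 j7 [ 0.57  0.33 -0.28  1.87  0.11  0.96 -1.21]
width mm 27.81326808782993
```

Closed to 27.8 mm, so both buttons are flush. Lifting.

drive_tool --deltas '[0, 0, -0.3, 0, 0, 0, -1, 0, 0, 0, -2, 0, 0, 0, -3, 0, 0, 0, -4, 0, 0, 0, -5, 0, 0, 0, -5, 0]'

```text
time_s: 5.4
tcp_pos: [0.5128, -0.2239, 0.2507]
ee_rot: [3.134, 0.178, 0.009]
wrist_force: [-0.9, 0.6, -3.1]
grip_width: 0.32
```

```bash
python3 -c "
from h import *
go([.46,.185,.245],99); print('width mm',87*r.sense()['grip_width'])
# rough socket yaw from top cam: foot plate
p=cv2.imread('pics/top0.png');i=cams.camera_info('top')
c=cv2.resize(p[200:260,195:255],None,fx=10,fy=10,interpolation=cv2.INTER_CUBIC);cv2.imwrite('pics/sock.png',c)
p,d,i=grab('wrist','w6')"
```

```text
t 5.4 tcp [ 0.5128 -0.2239  0.2507] jaw yaw -83.5 tilt [ 0.0057 -0.0024 -1.    ] units [ -0.153 -10.306   0.11 ] turn -0.31191754502609115 F [-0.92  0.6  -3.13] w 0.3196 j7 [ 0.59  0.15 -0.29  1.64  0.04  1.35 -1.16]
width mm 27.807048643935868
```

View pics/sock.png

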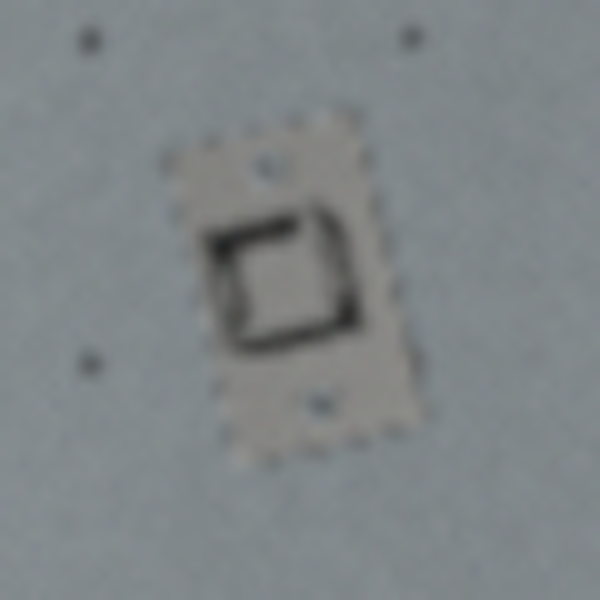

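View pics/w6.png

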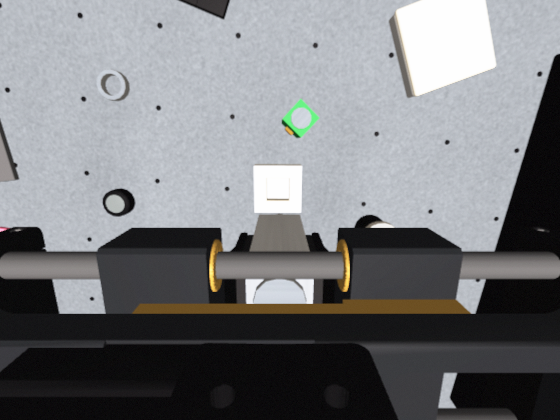

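The post hangs in the jaws and the block is empty. In the top view the socket's long axis is about +12° (plate edge (235,460) to (170,160) in the crop). Carrying over.

drive_tool --deltas '[-0.1, -1.3, 0, -0.1, -0.2, -2.8, 0, -0.2, -0.3, -4.3, 0, -0.3, -0.4, -5.8, 0, -0.4, -0.5, -7.3, 0, -0.5, -0.65, -8.8, 0, -0.6, -0.65, -10.25, 0, -0.7, -0.65, -10.25, 0, -0.7]'

```text
time_s: 6.45
tcp_pos: [0.4367, 0.1855, 0.2457]
ee_rot: [-3.121, -0.344, 0.003]
wrist_force: [0.1, -0.9, -2.9]
grip_width: 0.318
```

drive_tool --deltas '[0, 0, 0, 0, 0, 0, 0, 0]'

```text
time_s: 6.7
tcp_pos: [0.4391, 0.1794, 0.2459]
ee_rot: [3.124, 0.328, -0.002]
wrist_force: [-0.4, 0.1, -1.8]
grip_width: 0.318
```

```bash
python3 -c "
from h import *
go([.46,.185,.245],102); print('width mm',87*r.sense()['grip_width'])
p,d,i=grab('wrist','w7');np.save('pics/w7.npy',d); W=pts(i,d)
q=(W[...,2]>.086)&(W[...,2]<.102)&(np.hypot(W[...,0]-.522,W[...,1]-.185)<.04); q[230:]=0
v,u=np.nonzero(q);print(q.sum(),W[q].mean(0).round(4))
mr=cv2.minAreaRect(np.c_[u,v].astype(np.float32));b=ray(i,cv2.boxPoints(mr),.094);print(mr,b.mean(0).round(4))
for k in range(4):
    e=b[(k+1)%4]-b[k]; print(np.linalg.norm(e).round(4), np.degrees(np.arctan2(e[1],e[0])).round(2))
cv2.imwrite('pics/w7c.png',cv2.resize(p[60:240,200:360],None,fx=3,fy=3,interpolation=cv2.INTER_CUBIC))
"
```

```text
t 6.7 tcp [0.4391 0.1794 0.2459] jaw yaw -78.03 tilt [-1.1e-03 -6.0e-04 -1.0e+00] units [ 0.541 -0.028  0.022] turn -0.0031995040829571053 F [-0.4   0.14 -1.84] w 0.3175 j7 [ 0.21 -0.01 -0.68  1.81 -0.    1.34 -1.83]
width mm 27.626733606353376
418 [0.5236 0.1838 0.0943]
((290.5, 120.0), (36.0, 35.0), 90.0) [0.522  0.1838 0.094 ]
0.0359 -78.01
0.0358 -166.64
0.0369 101.98
0.0358 11.69
```

View pics/w7.png

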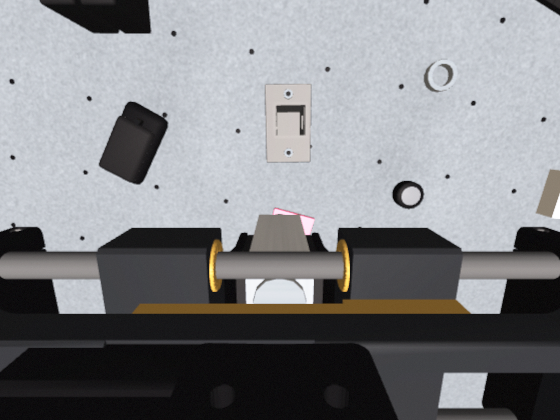

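View pics/w7c.png

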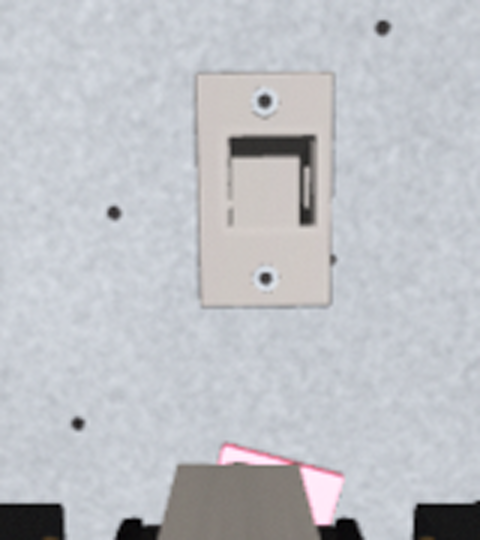

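Grey socket's rim at (290,120), plate edges parallel to the image, pink one behind at (293,220). Cross-check with the plate's screws.

```bash
python3 -c "
from h import *
p,d,i=grab('wrist')
c=ray(i,[[288,93.7],[288.3,152.7]],.008);print(c.round(4),c.mean(0).round(4),np.degrees(np.arctan2(*(c[0]-c[1])[1::-1])))
go([.522,.184,.15],102); go([.522,.184,.20],102)
"
```

```text
[[0.559  0.1919 0.008 ]
 [0.4856 0.1753 0.008 ]] [0.5223 0.1836 0.008 ] 12.712645731178304
t 6.8 tcp [0.4392 0.1797 0.2463] jaw yaw -78.02 tilt [-5.e-04 -3.e-04 -1.e+00] units [2.049 0.325 2.405] turn -0.002272028876177501 F [-0.91 -0.43 -2.11] w 0.3178 j7 [ 0.21 -0.01 -0.68  1.81 -0.    1.34 -1.83]
t 6.8 tcp [0.4392 0.1797 0.2463] jaw yaw -78.02 tilt [-5.e-04 -3.e-04 -1.e+00] units [2.048 0.325 1.155] turn -0.002272028876177501 F [-0.91 -0.43 -2.11] w 0.3178 j7 [ 0.21 -0.01 -0.68  1.81 -0.    1.34 -1.83]
```

drive_tool --deltas '[1.0, 0.16, 0.5, 0, 2.05, 0.33, 1.0, -0.04, 2.05, 0.33, 1.7, -0.04, 2.05, 0.33, 2.2, -0.04, 2.05, 0.33, 2.2, -0.04, 2.05, 0.33, 2.2, -0.04, 2.05, 0.33, 2.2, -0.04]'

```text
time_s: 7.68
tcp_pos: [0.5226, 0.1852, 0.1598]
ee_rot: [-3.123, -0.339, -0.003]
wrist_force: [0.1, -0.6, -2.2]
grip_width: 0.318
```

```bash
python3 -c "
from h import *
go([.522,.1837,.1385],102.3); print(r.sense()['wrist_torque'])
p,d,i=grab('wrist','w8');q,d,i=grab('scene','s8');go([.522,.1837,.1385],102.3)
cv2.imwrite('pics/s8c.png',cv2.resize(q[120:260,280:420],None,fx=4,fy=4,interpolation=cv2.INTER_CUBIC))
"
```

```text
t 7.675 tcp [0.5226 0.1852 0.1598] jaw yaw -77.6 tilt [ 1.8e-03  3.0e-04 -1.0e+00] units [-0.024  0.034  0.532] turn 0.01242138282090366 F [ 0.07 -0.61 -2.22] w 0.318 j7 [ 0.17  0.25 -0.67  1.76  0.17  1.19 -1.91]
[-0.01484785  0.04616739  0.00895398]
t 7.775 tcp [0.5224 0.1852 0.1594] jaw yaw -77.59 tilt [ 1.4e-03  2.0e-04 -1.0e+00] units [-0.018  0.036  0.524] turn 0.01349090291752475 F [-0.05 -0.17 -2.8 ] w 0.3249 j7 [ 0.17  0.25 -0.67  1.76  0.17  1.19 -1.91]
```

View pics/w8.png

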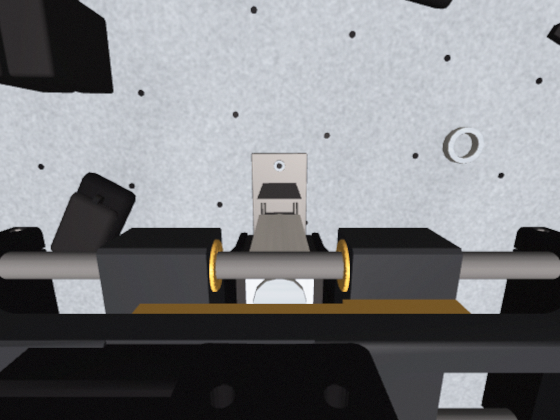

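View pics/s8c.png

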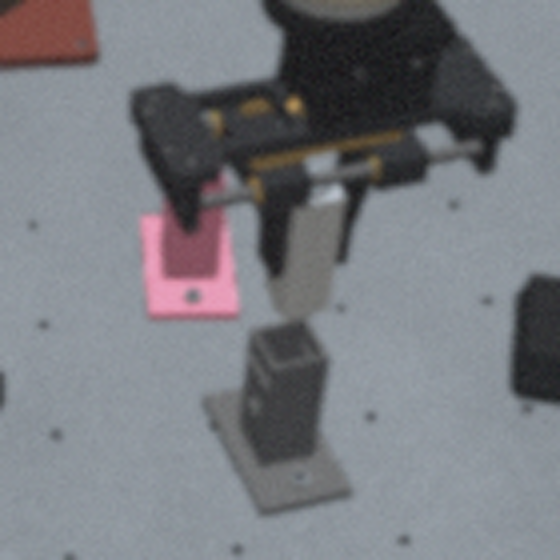

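drive_tool --deltas '[-0.02, 0.035, 0.2, 0, -0.02, 0.035, 0.4, 0, -0.02, 0.035, 0.55, 0, -0.02, 0.035, 0.55, 0]'

```text
time_s: 8.28
tcp_pos: [0.521, 0.1835, 0.1358]
ee_rot: [3.123, 0.34, -0.002]
wrist_force: [0.2, 1.0, -2.3]
grip_width: 0.318
```

drive_tool --deltas '[0, 0, 0.05, 0, 0, 0, 0.1, 0, 0, 0, 0.15, 0, 0, 0, 0.2, 0, 0, 0, 0.2, 0]'

```text
time_s: 8.9
tcp_pos: [0.5214, 0.1836, 0.1284]
ee_rot: [-3.123, -0.34, 0.0]
wrist_force: [0.1, 0.7, -2.3]
grip_width: 0.324
```

```bash
python3 -c "
from h import *
go([.522,.1837,.1385],102.3); print(r.sense()['wrist_torque'])"
```

```text
t 8.9 tcp [0.5214 0.1836 0.1284] jaw yaw -77.58 tilt [-2.e-04 -0.e+00 -1.e+00] units [ 0.015  0.001 -0.252] turn 0.015062387003780486 F [ 0.1   0.73 -2.29] w 0.3235 j7 [ 0.16  0.28 -0.67  1.79  0.19  1.14 -1.92]
[-0.01661393  0.00108275  0.04557441]
```

4 mm into the mouth without contact. Continuing in steps.

drive_tool --deltas '[0.015, 0, 0.06, 0, 0.015, 0, 0.12, 0, 0.015, 0, 0.18, 0, 0.015, 0, 0.24, 0, 0.015, 0, 0.24, 0]'

```text
time_s: 9.52
tcp_pos: [0.5219, 0.1841, 0.1187]
ee_rot: [-3.123, -0.34, 0.0]
wrist_force: [1.0, 2.8, -3.7]
grip_width: 0.316
```

drive_tool --deltas '[0, 0, 0.06, 0, 0, 0, 0.12, 0, 0, 0, 0.18, 0, 0, 0, 0.2, 0, 0, 0, 0.2, 0]'

```text
time_s: 10.15
tcp_pos: [0.522, 0.1841, 0.1109]
ee_rot: [-3.123, -0.34, -0.0]
wrist_force: [-0.8, 5.0, -1.6]
grip_width: 0.321
```

```bash
python3 -c "
from h import *
go([.522,.1837,.097],102.3); print(r.sense()['wrist_torque'])
q,d,i=grab('scene','s9')
cv2.imwrite('pics/s9c.png',cv2.resize(q[120:260,280:420],None,fx=4,fy=4,interpolation=cv2.INTER_CUBIC))
"
```

```text
t 10.15 tcp [0.522  0.1841 0.1109] jaw yaw -77.56 tilt [-0.e+00  5.e-04 -1.e+00] units [-0.003  0.011  0.348] turn 0.01697177096138347 F [-0.78  5.03 -1.63] w 0.3213 j7 [ 0.15  0.3  -0.66  1.81  0.2   1.1  -1.93]
[1.34092106 0.04333295 0.10032083]
```

View pics/s9c.png

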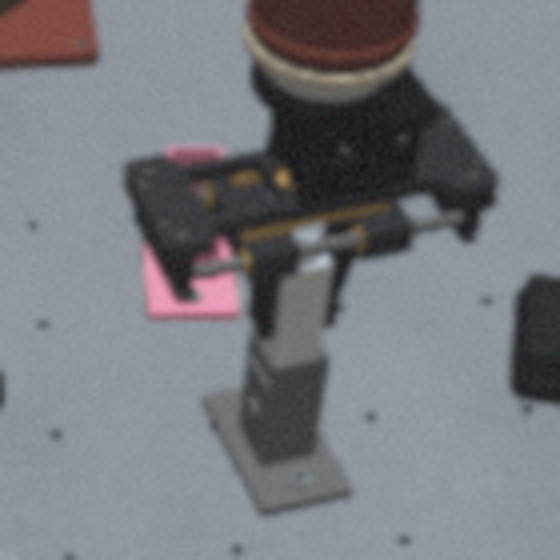

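drive_tool --deltas '[0, -0.02, 0, 0, 0, -0.02, 0.05, 0, 0, -0.02, 0.1, 0, 0, -0.02, 0.15, 0, 0, -0.02, 0.2, 0, 0, -0.02, 0.2, 0]'

```text
time_s: 10.95
tcp_pos: [0.5218, 0.1841, 0.1026]
ee_rot: [3.123, 0.339, -0.001]
wrist_force: [-0.3, 1.5, -3.2]
grip_width: 0.317
```

drive_tool --deltas '[0, 0, 0.04, 0, 0, 0, 0.08, 0, 0, 0, 0.12, 0, 0, 0, 0.12, 0]'

```text
time_s: 11.45
tcp_pos: [0.5218, 0.1843, 0.0979]
ee_rot: [3.123, 0.34, -0.001]
wrist_force: [-0.1, -0.2, -2.5]
grip_width: 0.314
```

```bash
python3 -c "
from h import *
go([.522,.1837,.097],102.3); print(r.sense()['wrist_torque'])
q,d,i=grab('wrist','w10')
"
```

```text
t 11.45 tcp [0.5218 0.1843 0.0979] jaw yaw -77.59 tilt [-4.e-04 -2.e-04 -1.e+00] units [0.001 0.017 0.024] turn 0.013811423370398757 F [-0.07 -0.18 -2.52] w 0.3144 j7 [ 0.15  0.31 -0.66  1.82  0.21  1.08 -1.95]
[ 0.01362986 -0.02736971 -0.01281151]
```

drive_tool --deltas '[0, 0, 0.03, 0, 0, 0, 0.06, 0, 0, 0, 0.06, 0]'

```text
time_s: 11.88
tcp_pos: [0.5219, 0.1845, 0.0957]
ee_rot: [-3.123, -0.34, 0.0]
wrist_force: [-0.0, -0.3, -1.7]
grip_width: 0.321
```

```bash
python3 -c "
from h import *
go([.522,.1837,.097],102.3)
q,d,i=grab('scene','s11')
cv2.imwrite('pics/s11c.png',cv2.resize(q[120:260,280:420],None,fx=4,fy=4,interpolation=cv2.INTER_CUBIC))
"
```

```text
t 11.875 tcp [0.5219 0.1845 0.0957] jaw yaw -77.58 tilt [-1.e-04 -0.e+00 -1.e+00] units [-0.001  0.021 -0.033] turn 0.01519124404961758 F [-0.02 -0.27 -1.75] w 0.3213 j7 [ 0.15  0.31 -0.66  1.82  0.22  1.08 -1.95]
```

View pics/s11c.png

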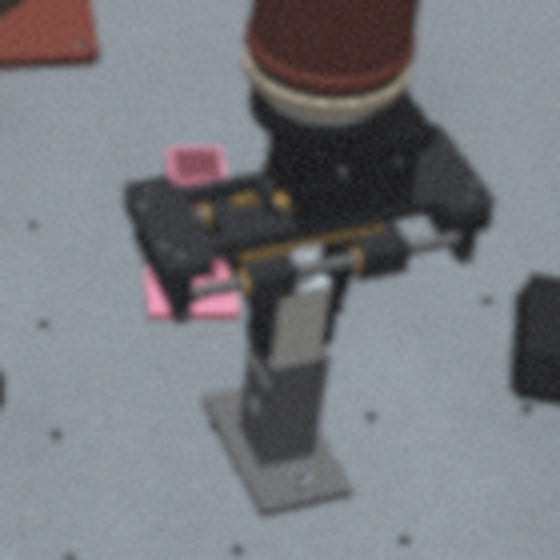

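Post is in: lower end about 57 mm above the bench, button lower edges about 7 mm under the rim. Releasing, then I'll push on the top with shut fingers.

drive_tool --deltas '[0, 0, 0, 0, 0, 0, 0, 0, 0, 0, 0, 0, 0, 0, 0, 0]' --jaw 0.3

```text
time_s: 12.42
tcp_pos: [0.522, 0.1845, 0.0959]
ee_rot: [3.123, 0.34, 0.0]
wrist_force: [0.4, -0.8, 0.4]
grip_width: 0.626
```

drive_tool --deltas '[0, 0, -0.5, 0, 0, 0, -1.2, 0, 0, 0, -1.9, 0, 0, 0, -2.2, 0, 0, 0, -2.2, 0]'

```text
time_s: 13.05
tcp_pos: [0.5224, 0.1847, 0.1848]
ee_rot: [-3.123, -0.34, -0.003]
wrist_force: [-0.3, 0.3, 0.0]
grip_width: 0.647
```

drive_tool --deltas '[0, 0, 0, 0, 0, 0, 0, 0, 0, 0, 0, 0, 0, 0, 0, 0, 0, 0, 0, 0]' --jaw -1

```text
time_s: 13.68
tcp_pos: [0.5219, 0.1845, 0.1837]
ee_rot: [-3.123, -0.34, 0.0]
wrist_force: [-0.3, -0.2, 0.6]
grip_width: 0.166
```

```bash
python3 -c "
from h import *
go([.522,.1837,.158],102.3)
q,d,i=grab('scene','s12');W=pts(i,d)
m=(np.hypot(W[...,0]-.522,W[...,1]-.184)<.012)&(W[...,2]>.1)&(W[...,2]<.175)
z=W[m][:,2];print(len(z),np.sort(z)[::max(1,len(z)//12)].round(3))
cv2.imwrite('pics/s12c.png',cv2.resize(q[120:260,280:420],None,fx=4,fy=4,interpolation=cv2.INTER_CUBIC))
"
```

```text
t 13.675 tcp [0.5219 0.1845 0.1837] jaw yaw -77.58 tilt [-2.e-04  0.e+00 -1.e+00] units [-0.001  0.021  0.642] turn 0.014678697673772945 F [-0.27 -0.23  0.6 ] w 0.1664 j7 [ 0.17  0.23 -0.68  1.73  0.15  1.24 -1.89]
54 [0.148 0.15  0.151 0.152 0.152 0.152 0.153 0.153 0.153 0.154 0.154 0.154
 0.154 0.155]
```

View pics/s12c.png

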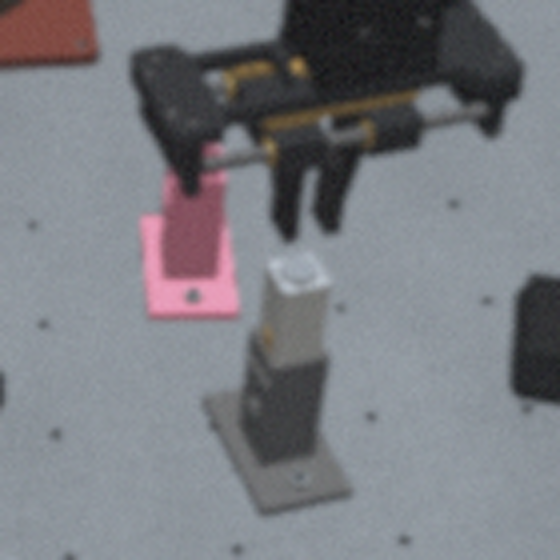

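Post stays standing, part-way in, top at z≈0.153 (crop (298,270)), with a button's upper part still above the rim. Pushing down gently.

drive_tool --deltas '[0, 0.02, 0.3, 0, 0, 0.02, 0.6, 0, 0, 0.02, 0.65, 0, 0, 0.02, 0.65, 0]' --jaw -1

```text
time_s: 14.22
tcp_pos: [0.5219, 0.1838, 0.1575]
ee_rot: [-3.123, -0.34, 0.001]
wrist_force: [0.4, 0.5, 0.1]
grip_width: 0.005
```

drive_tool --deltas '[0, 0, 0.04, 0, 0, 0, 0.08, 0, 0, 0, 0.12, 0, 0, 0, 0.16, 0]'

```text
time_s: 14.72
tcp_pos: [0.5224, 0.184, 0.1517]
ee_rot: [-3.123, -0.34, -0.001]
wrist_force: [-0.2, 0.1, 3.8]
grip_width: 0.004
```

drive_tool --deltas '[0, 0, 0.04, 0, 0, 0, 0.08, 0, 0, 0, 0.12, 0, 0, 0, 0.16, 0]'

```text
time_s: 15.22
tcp_pos: [0.5221, 0.1838, 0.1449]
ee_rot: [-3.123, -0.34, -0.0]
wrist_force: [0.4, 0.4, 3.8]
grip_width: 0.007
```

drive_tool --deltas '[0, 0, 0.05, 0, 0, 0, 0.1, 0, 0, 0, 0.15, 0, 0, 0, 0.2, 0]'

```text
time_s: 15.72
tcp_pos: [0.522, 0.1838, 0.1368]
ee_rot: [-3.123, -0.34, 0.0]
wrist_force: [0.6, 1.2, 4.2]
grip_width: 0.007
```

drive_tool --deltas '[0, 0, 0.04, 0, 0, 0, 0.08, 0, 0, 0, 0.12, 0, 0, 0, 0.16, 0]'

```text
time_s: 16.23
tcp_pos: [0.5221, 0.1838, 0.1305]
ee_rot: [-3.123, -0.34, -0.0]
wrist_force: [0.6, 0.7, 3.4]
grip_width: 0.003
```

drive_tool --deltas '[0, 0, 0.03, 0, 0, 0, 0.06, 0, 0, 0, 0.09, 0]'

```text
time_s: 16.6
tcp_pos: [0.5221, 0.1838, 0.1269]
ee_rot: [-3.123, -0.34, -0.0]
wrist_force: [-0.5, 0.9, 3.2]
grip_width: 0.006
```

drive_tool --deltas '[0, 0, 0.03, 0, 0, 0, 0.06, 0, 0, 0, 0.06, 0]'

```text
time_s: 16.98
tcp_pos: [0.522, 0.1837, 0.1244]
ee_rot: [3.123, 0.34, -0.0]
wrist_force: [-1.1, 0.6, 1.6]
grip_width: 0.006
```

drive_tool --deltas '[0, 0, 0.03, 0, 0, 0, 0.04, 0, 0, 0, 0.04, 0]'

```text
time_s: 17.35
tcp_pos: [0.5221, 0.1838, 0.1229]
ee_rot: [-3.123, -0.34, -0.0]
wrist_force: [0.9, 0.8, 2.1]
grip_width: 0.007
```

drive_tool --deltas '[0, 0, 0.03, 0, 0, 0, 0.04, 0, 0, 0, 0.04, 0]'

```text
time_s: 17.73
tcp_pos: [0.522, 0.1838, 0.1213]
ee_rot: [-3.123, -0.34, 0.0]
wrist_force: [-0.7, 0.4, 2.5]
grip_width: 0.004
```

drive_tool --deltas '[0, 0, 0.03, 0, 0, 0, 0.04, 0, 0, 0, 0.04, 0]'

```text
time_s: 18.1
tcp_pos: [0.522, 0.1837, 0.1197]
ee_rot: [3.123, 0.34, -0.0]
wrist_force: [-0.2, 0.1, 2.3]
grip_width: 0.003
```

drive_tool --deltas '[0, 0, 0.03, 0, 0, 0, 0.04, 0, 0, 0, 0.04, 0]'

```text
time_s: 18.48
tcp_pos: [0.522, 0.1838, 0.1181]
ee_rot: [-3.123, -0.34, 0.0]
wrist_force: [-0.0, 0.4, 2.5]
grip_width: 0.006
```

drive_tool --deltas '[0, 0, 0.03, 0, 0, 0, 0.04, 0, 0, 0, 0.04, 0]'

```text
time_s: 18.85
tcp_pos: [0.522, 0.1837, 0.1165]
ee_rot: [3.123, 0.34, -0.0]
wrist_force: [0.5, 0.2, 2.8]
grip_width: 0.002
```

drive_tool --deltas '[0, 0, 0.03, 0, 0, 0, 0.04, 0, 0, 0, 0.04, 0]'

```text
time_s: 19.23
tcp_pos: [0.522, 0.1837, 0.1149]
ee_rot: [-3.123, -0.34, 0.0]
wrist_force: [0.4, -0.4, 2.5]
grip_width: 0.005
```

drive_tool --deltas '[0, 0, 0.03, 0, 0, 0, 0.04, 0, 0, 0, 0.04, 0]'

```text
time_s: 19.6
tcp_pos: [0.522, 0.1837, 0.1133]
ee_rot: [-3.123, -0.34, 0.0]
wrist_force: [-0.8, -1.0, 3.3]
grip_width: 0.008
```

```bash
python3 -c "
from h import *
go([.522,.1837,.11],102.3)
q,d,i=grab('scene','s13');w,d,i2=grab('wrist','w13')
cv2.imwrite('pics/s13c.png',cv2.resize(q[160:260,310:410],None,fx=6,fy=6,interpolation=cv2.INTER_CUBIC))
"
```

```text
t 19.6 tcp [0.522  0.1837 0.1133] jaw yaw -77.59 tilt [-2.e-04 -0.e+00 -1.e+00] units [-0.001  0.     0.082] turn 0.014336260378144061 F [-0.78 -1.02  3.28] w 0.0081 j7 [ 0.16  0.29 -0.67  1.81  0.2   1.11 -1.93]
```

View pics/s13c.png

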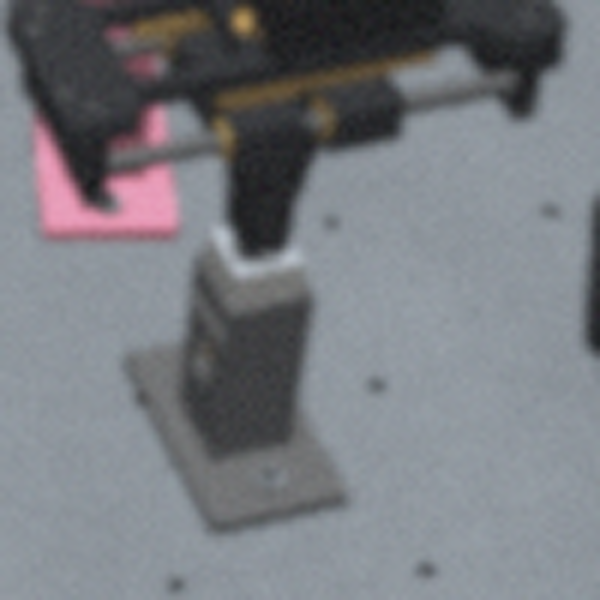

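Post in the tube, orange just visible inside the window at (205,360) but not yet out. Continuing.

drive_tool --deltas '[0, 0, 0.03, 0, 0, 0, 0.04, 0, 0, 0, 0.04, 0]'

```text
time_s: 20.08
tcp_pos: [0.5218, 0.1836, 0.1114]
ee_rot: [3.123, 0.34, -0.001]
wrist_force: [-0.9, 0.1, 0.5]
grip_width: 0.001
```

drive_tool --deltas '[0, 0, 0.03, 0, 0, 0, 0.04, 0, 0, 0, 0.04, 0]'

```text
time_s: 20.45
tcp_pos: [0.5221, 0.1838, 0.1102]
ee_rot: [-3.123, -0.34, -0.0]
wrist_force: [0.5, -0.3, 1.1]
grip_width: 0.007
```

drive_tool --deltas '[0, 0, 0.03, 0, 0, 0, 0.03, 0]'

```text
time_s: 20.7
tcp_pos: [0.5229, 0.1841, 0.1101]
ee_rot: [-3.123, -0.34, -0.003]
wrist_force: [-1.5, -1.0, 8.7]
grip_width: 0.001
```

The push dropped to ~0 N (pop) and then hit a firm stop at 0.110 with 8.7 N. I'll back off and look.

drive_tool --deltas '[0, 0, -0.5, 0, 0, 0, -1.3, 0, 0, 0, -2.2, 0, -0.8, 0, -3, 0, -1.6, 0, -3, 0, -2, 0, -3, 0, -2, 0, -3, 0]'

```text
time_s: 21.58
tcp_pos: [0.4435, 0.1666, 0.2302]
ee_rot: [3.122, 0.34, 0.003]
wrist_force: [0.4, 1.2, -0.9]
grip_width: 0.005
```

```bash
python3 -c "
from h import *
go([.522,.1837,.11],102.3)
q,d,i=grab('scene','s14');W=pts(i,d);w,d2,i2=grab('wrist','w14')
m=(np.hypot(W[...,0]-.522,W[...,1]-.184)<.011)&(W[...,2]>.1)&(W[...,2]<.15)
print('top z',m.sum(),np.median(W[m][:,2]),W[m].mean(0))
W=pts(i2,d2); m=(np.hypot(W[...,0]-.522,W[...,1]-.184)<.02)&(W[...,2]>.1)&(W[...,2]<.15)
print('top wrist',m.sum(),np.median(W[m][:,2]),W[m].mean(0))
a=cv2.resize(q[160:260,310:410],(400,400),interpolation=cv2.INTER_CUBIC);u=proj(i2,[[.522,.184,.1]])[0].astype(int);print(u)
y=max(u[1]-50,0);b=cv2.resize(w[y:y+100,u[0]-50:u[0]+50],(400,400),interpolation=cv2.INTER_CUBIC)
cv2.imwrite('pics/c14.png',np.hstack([a,b]))
"
```

```text
t 21.575 tcp [0.4435 0.1666 0.2302] jaw yaw -77.57 tilt [ 1.8e-03 -8.0e-04 -1.0e+00] units [2.004e+00 1.000e-03 3.007e+00] turn 0.01664203086072291 F [ 0.43  1.17 -0.93] w 0.0047 j7 [ 0.25  0.   -0.69  1.84  0.    1.3  -1.8 ]
top z 47 0.10930743288309264 [0.52371971 0.18431185 0.10917302]
top wrist 907 0.1073828099784464 [0.52158348 0.18363052 0.10803301]
[277 121]
```

View pics/c14.png

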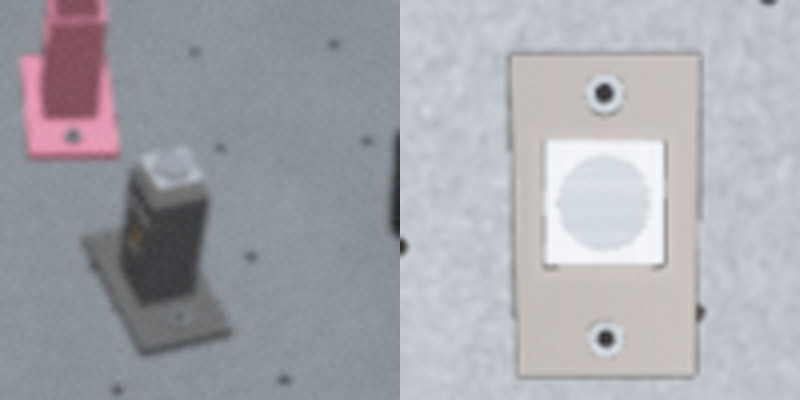

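Post top at z≈0.109 (lower end ≈13 mm), centred in the tube. The orange button fills the -y window at (137,237). The +y window is hidden from the scene camera, so I'll check it with the wrist camera from that side.

drive_tool --deltas '[0, -1.3, 0, 0, 0, -2.6, 0.6, 0, 0, -3.9, 1.2, 0, 0, -4.5, 2, 0, 0, -4.5, 2, 0, 0, -4.5, 2, 0]'

```text
time_s: 22.42
tcp_pos: [0.406, 0.3422, 0.1493]
ee_rot: [-3.123, -0.339, 0.001]
wrist_force: [-0.1, 0.3, 0.7]
grip_width: 0.005
```

```bash
python3 -c "
from h import *
go([.522,.1837,.11],102.3)
w,d2,i2=grab('wrist','w15')
Y=np.array([-.215,.977,0]);u=proj(i2,np.array([.522,.1837,.054])+.018*Y)[0].astype(int);print(u)
y=max(u[1]-60,0);x=min(max(u[0]-70,0),420);b=cv2.resize(w[y:y+120,x:x+140],None,fx=5,fy=5,interpolation=cv2.INTER_CUBIC)
cv2.imwrite('pics/c15.png',b)
"
```

```text
t 22.425 tcp [0.406  0.3422 0.1493] jaw yaw -77.61 tilt [-5.e-04  4.e-04 -1.e+00] units [1.983 4.494 0.98 ] turn 0.011390553703094497 F [-0.06  0.27  0.7 ] w 0.0054 j7 [-0.03  0.24 -0.85  1.81  0.2   1.17 -2.3 ]
[467 120]
```

View pics/c15.png

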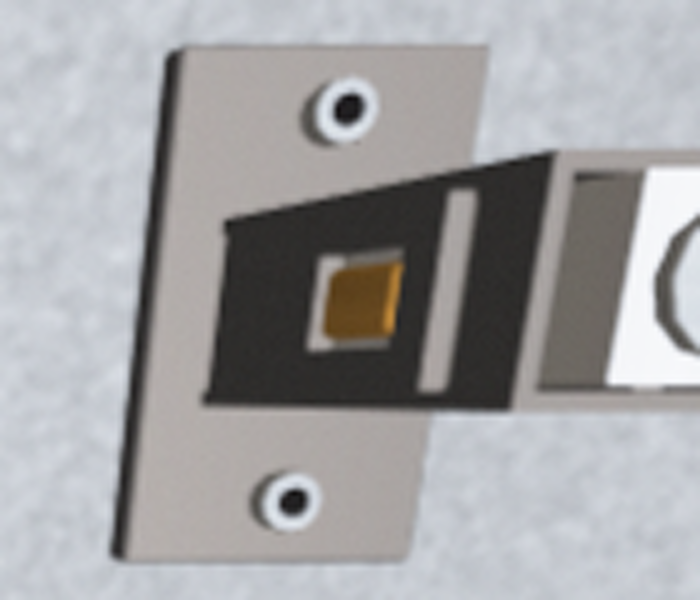

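The +y button stands out in its window (crop (360,300); its top side is visible). Same check for the -y side.

drive_tool --deltas '[0, 1.4, 0, 0, 0, 2.8, 0, 0, 0, 4.2, 0, 0, 0, 5.6, 0, 0, 0, 7.0, 0, 0, 0, 8.4, 0, 0, 0, 9, 0, 0, 0, 9, 0, 0]'

```text
time_s: 23.48
tcp_pos: [0.4834, -0.0123, 0.15]
ee_rot: [3.123, 0.331, 0.003]
wrist_force: [-0.1, 0.2, -0.4]
grip_width: 0.006
```

```bash
python3 -c "
from h import *
go([.522,.1837,.11],102.3)
w,d2,i2=grab('wrist','w16')
Y=np.array([-.215,.977,0]);u=proj(i2,np.array([.522,.1837,.054])-.018*Y)[0].astype(int);print(u)
y=max(u[1]-60,0);x=min(max(u[0]-70,0),420);b=cv2.resize(w[y:y+120,x:x+140],None,fx=5,fy=5,interpolation=cv2.INTER_CUBIC)
cv2.imwrite('pics/c16.png',b); grab('top','t16')
"
```

```text
t 23.475 tcp [ 0.4834 -0.0123  0.15  ] jaw yaw -77.9 tilt [ 1.8e-03 -7.0e-04 -1.0e+00] units [ 1.97  -4.59   0.999] turn -0.02546558414504574 F [-0.08  0.18 -0.41] w 0.0062 j7 [ 0.5   0.09 -0.59  1.93  0.05  1.14 -1.47]
[ 84 120]
```

View pics/c16.png

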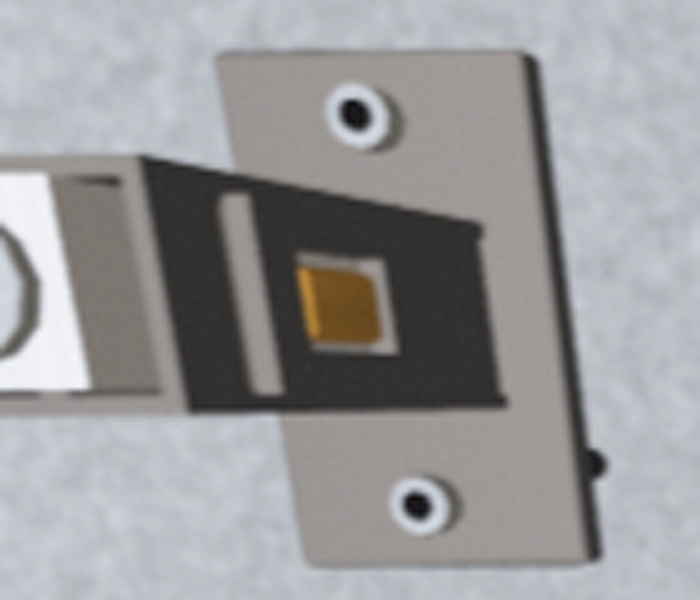

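View pics/t16.png

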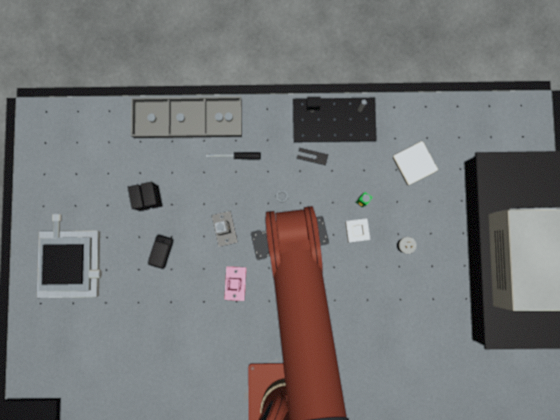

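Both buttons stand out in their windows (-y button at crop (340,305)). The top view shows the visible bystanders where they were and the gripper clear. Handing in.

```bash
python3 -c "
from plant import r
print(r.sense()['wrist_force']); print(r.sign_off())"
```

```text
[0.27754343 0.462179   0.30348032]
the job is handed in; nothing more can be done
None
```

The post is locked in the grey socket and standing by itself, and I handed the job in at about 23.6 s of the 58 s.

**What I did:** I pinched both buttons flush (jaws closed to 27.8 mm) and lifted the post out of the white block. I slid it into the tube until the buttons' lower edges were about 7 mm under the rim, then let go. With the fingers shut, I pushed on the post's top at about 2–4 N. The push dropped away as the buttons popped out, then met a firm stop; the highest reading was 8.7 N.

**Last checks:**
- **Position:** the post's top measured 0.107–0.109 m, so its lower end is 11–13 mm above the bench. The fingers met the stop at 0.110 m, so these agree to 2–3 mm. It stands within about 2 mm of the tube's axis.
- **Buttons:** close views from both sides show each button standing out in its window.
- **Bystanders:** in the last top view all were where they started, except the lens cell, which the arm hid. The fingers passed well above it at 0.15 m, and no contact force showed.
- **Gripper:** it was clear of everything, reading no real force.

No check failed. One sideways reading of 5 N came up on the way in; I shifted the tool by under 1 mm and it went away.

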